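Seat and lock the scoring template of a carton jig

ROBOT

A 7-joint arm with a two-finger parallel gripper is mounted at the origin on the work surface. World frame = base frame: x ahead of the robot, y to its left, z up, the work surface at z = 0. Lengths are in m, angles in rad, forces in N, time in s.
With the tool pointing down it reaches from about 0.4 to 0.875 m from the base axis. Payload 19.3 kg.
Tool frame: the origin (TCP) lies at the very end of the fingers, on their centre line; the grasp point (between the pads) lies 19 mm behind it; z points along the fingers, y is the line along which they close (so a half turn about z gives the same grasp; the last joint's range is limited). The gripper opens to 85 mm and grips with 20 to 120 N. Pads are 22 mm wide; open, the fingers measure 114 mm over their backs; the gripper's body (76 mm by 85 mm) begins 54 mm behind the grasp point. The pads swing forward as they close: fully open they stand 13 mm farther back than shut.
Start: joints at [-1.289, 0.521, -0.036, 1.599, 0.021, 1.021, -0.113], TCP at [0.215, 0.587, 0.231] pointing down, gripper open.
Joint ranges: [-2.91, 2.91], [-0.3, 2.13], [-1.5, 1.42], [0.17, 2.43], [-1.26, 4.41], [0.16, 1.93], [-2.52, 2.52]. Speed limits (rad/s): [1.89, 1.89, 2.39, 2.39, 3.01, 3.01, 3.01].

INTERFACE

Orientations are given as [roll, pitch, yaw] about the fixed x, y, z axes, in that order (R = Rz(yaw) Ry(pitch) Rx(roll)).
In Python, from workcell import bot gives the robot as it stands.
- The arm moves only by the shell command python3 -m crank 'ROWS' [FORCE]. ROWS is a JSON object of lists of equal length, an entry for each row: "travel": the shift along the world's x, y, z in cm, a list of three; "turn": the turn, a rotation vector about the world's x, y, z in degrees, a list of three; "gripper": the closure, from 0 (fully open) to 1 (shut). A call has exactly 5 rows; each row is the pose to reach, as a shift and turn from the pose commanded when the call began; what a row does not reach only later rows make up. A row lasts 1/10 s, in which the tool goes at most 50 mm and 8.59 degrees, less where a joint would pass 70% of its speed; a pose out of reach is approached as far as the arm can. A call with a gripper value outside its range is refused whole. The fingers move at their own pace and stop on an object; FORCE is the grip in N (left out, the last holds). Time passes only in rows, so rows that repeat a pose let the fingers close, or fill a call up. It gives the time, the measured TCP pose, the force, the opening and the grip force at its end, in the units of the state.
- bot.observe(): the state, without advancing time (a new reading comes with each control period).
- bot.grab_frame(name): name is "scene" or "top" or "wrist"; returns a dict with "pixels" (480x640x3 uint8, red, green, blue), "fx", "fy", "cx", "cy" (pixels), "extrinsics" (4x4, takes a point from world to camera coordinates). Camera axes: x right, y down, z forward; pixel columns grow to the right and rows downward; lengths in m; the calibration is good to about 2 mm. A picture is of the moment at which its call begins. There is no depth.
- bot.job_done(): hands the job in; it is judged then, once.
The state is a dict: "clock": time; "qpos": joint angles; "qd": joint speeds; "joint_efforts": joint torques, N m; "position": TCP position; "tool_rot": TCP orientation; "force": force on the tool from outside, world axes, zero at the start; "moment": the same for the moment, N m; "grip_width": finger opening in m; "finger_force": force on a finger pad.
Only numpy, scipy, OpenCV 4.12 (cv2) and the standard library are available. Lean on these libraries where they do the work, as an engineer would, in place of code of your own. Each camera call takes 0.05 s, during which the arm holds its last target. There are 200 camera calls.

TASK

The orange scoring template on the carton jig sits propped on top of the two brass locating pins, shifted along its guide rails. With the fingertips nudge it sideways along the rails until both its holes drop over the pins and it lies flat on the bed, then push the red-posted bolt fully home over its edge to lock it. Do not lift the template, leave the tape roll and the tin where they are, and finish clear of everything.

Things in the scene. Friction and masses are not known exactly. Their poses are not given: they have to be found in the camera images.
- jig: Carton jig fixed on the table; origin on the table under its centre; x points away from the robot. Dark bed 150 x 330 mm (x by y), top 12 mm above the table. Aluminium rails along y at x = +67 (14 mm above bed) and -67 (18 mm, gap at y = 0), 12 mm wide, 300 long: a 122 mm channel open at both ends. Grey bolt guide 52 mm wide, 18 mm above bed, x = -76 to -120; bed there ends at x = -125.
- pin0 (a point): Centre of the top of the brass locating pin at jig x = -40, y = +65 mm. Pins are 10 mm in diameter with a chamfered top, 10 mm above the bed, so they stand 2 mm proud of a seated template.
- pin1 (a point): Centre of the top of the other brass pin, at jig x = -40, y = -65 mm.
- template: Loose orange plate 120 x 190 x 8 mm (x, y, z), 0.3 to 0.6 kg, origin at the centre of its underside, axes as the jig's when seated. Two round 14 mm holes; two 14 x 54 mm slots at x = +20 are only for scoring. Starts tilted 6 deg: +x edge on the bed, -x side up on the pin tops (mid width 6 mm above bed), shifted 20 to 45 mm to jig +y, 1 mm play to each rail. Slides with 1 to 5 N.
- hole0 (a point): Centre of the template's hole for pin0, at its underside (template x = -40, y = +65 mm).
- hole1 (a point): Centre of the template's hole for pin1, at its underside (template x = -40, y = -65 mm).
- bolt (a joint): Travel of the steel slide bolt (28 mm wide), m: 0 to 0.003 at the start (withdrawn), 0.024 fully home (hard stop) over the template's -x edge. Slides along jig +x, resists with about 1.5 N, stays where it is left. Its tongue runs 9.5 to 17.5 mm above the bed: a propped template blocks it, a seated one lets it pass.
- bolt_post (a point): Centre of the top of the bolt's upright red post, 14 mm in diameter; at jig x = -98 mm, y = 0 when withdrawn, moving with the bolt. The post's top is 57 mm above the table (45 mm above the bed) and it is free for its upper 27 mm.
- tape: Loose cardboard tape roll lying flat, 96 mm across, 48 mm high, origin at the centre of its underside. Leave alone.
- tin: Loose upright tin can, 60 mm in diameter, 75 mm high, origin at the centre of its underside. Leave alone.
- plate_end (a point): Middle of the template's +y end face (template x = 0, y = +95, z = +4 mm). Pushed here towards jig -y at 20 mm/s the plate slides until both holes are over the pins, drops flat by its own weight, and is then stopped hard by the pins. Pushed much faster it may skip past.
Things that resemble listed ones, but are neither listed nor needed, are in the scene too. Of the things like the template, leave any that is green or pink; of the rest the smaller one is meant.

How it is judged:
On the way, in this order (a step that is already met when the one before it is completed fails the run):
1. the template has dropped over both pins and lies flat, the bolt not yet home (angle between template's own z axis and vertical below 0.03 rad and horizontal distance between hole0 and pin0 below 0.0035 m and horizontal distance between hole1 and pin1 below 0.0035 m and height (world z) of template below 0.015 m and value of joint bolt below 0.015 m), for 0.2 s.
2. the bolt is pushed home over the template (value of joint bolt above 0.02 m), for 0.2 s.
At the end, for the whole second after the job is handed in: The template lies flat on the bed (tilt under 0.03 rad, underside within 3 mm of the bed), each hole centre within 3.5 mm of its pin, at rest, and the bolt is at least 20 mm of its 24 mm home (angle between template's own z axis and vertical below 0.03 rad and horizontal distance between hole0 and pin0 below 0.0035 m and horizontal distance between hole1 and pin1 below 0.0035 m and height (world z) of template below 0.015 m and linear speed of template below 0.02 m/s and value of joint bolt above 0.02 m); the robot touches nothing.
It fails at once if the template is lifted or tipped up (height (world z) of template above 0.03 m or angle between template's own z axis and vertical above 0.22 rad).
It fails at once if a bystander is moved by more than 20 mm (distance of any of tape, tin from where it was at the start of the episode above 0.02 m).
It also fails if it takes over 48 s, if anything falls off the work surface, if the arm or the gripper's body presses on something with over 40 N, if the wrist force passes 120 N, or if a joint passes its speed limit or range.

## Working session

There is one attempt and no reset: what is moved stays moved. The work goes in short steps, Python scripts to look and compute and a shell command to move; the robot and the scene stay as the last step left them, time stands still between calls to the robot, and variables do not carry over. Pictures are saved under pics/ and viewed, at most 10 in all, crops included, and the job is handed in when it is done.

```bash
mkdir -p pics; python3 - <<'E'
from workcell import bot
import cv2,numpy as np
for n in("scene","top"):
    f=bot.grab_frame(n); cv2.imwrite(f"pics/{n}0.png",f["pixels"][:,:,::-1]); np.savez(f"pics/{n}0.npz",**f)
    print(n,f["fx"],f["cx"],f["cy"],np.round(f["extrinsics"],3).tolist())
s=bot.observe();print({k:np.round(v,3).tolist() for k,v in s.items()})
E
```

```text
scene 455.27547153280887 330.4549846160654 239.56284442443842 [[-0.069, 0.998, -0.014, 0.06], [0.727, 0.041, -0.685, -0.38], [-0.683, -0.058, -0.728, 1.414], [0.0, 0.0, 0.0, 1.0]]
top 558.8679709292999 318.4537021103576 233.40390678055604 [[-0.013, -1.0, -0.013, 0.03], [-0.982, 0.016, -0.189, 0.592], [0.189, 0.01, -0.982, 1.119], [0.0, 0.0, 0.0, 1.0]]
{'clock': 0.1, 'qpos': [-1.289, 0.522, -0.036, 1.6, 0.021, 1.021, -0.113], 'qd': [-0.001, -0.003, 0.002, -0.0, -0.001, 0.0, 0.002], 'joint_efforts': [0.004, -92.849, 1.984, -37.053, 0.018, 0.005, -0.0], 'position': [0.215, 0.586, 0.231], 'tool_rot': [-3.141, 0.0, 2.79], 'force': [0.295, -0.744, 0.437], 'moment': [0.011, -0.004, -0.029], 'finger_force': 0.0, 'grip_width': 0.085}
```

View pics/top0.png

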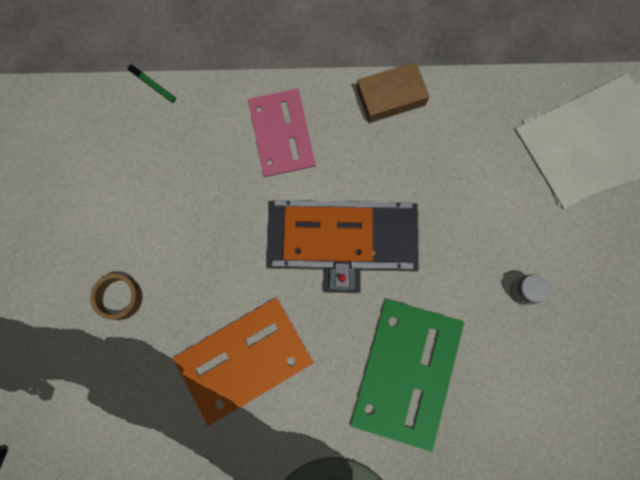

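View pics/scene0.png

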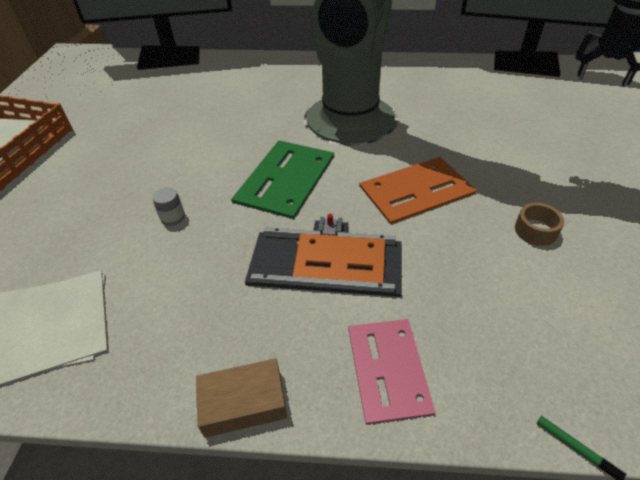

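The top view shows the jig at about (342,236), with the orange template in it spanning u 285–372 and shifted left (+y). The red post is at (341,277), the tape at (115,296) and the tin at (533,288). The larger orange plate at (243,360) is a decoy. Next I measure the jig and plate.

```bash
cat >h.py <<'E'
import numpy as np,cv2
def ray(f,uv,z):
    E=f["extrinsics"];R=E[:3,:3];c=-R.T@E[:3,3]
    d=np.c_[(np.atleast_2d(uv)-[float(f["cx"]),float(f["cy"])])/[float(f["fx"]),float(f["fy"])],np.ones(len(np.atleast_2d(uv)))]@R
    return c+d*((z-c[2])/d[:,2])[:,None]
def big(m,near=None):
    cs=[c for c in cv2.findContours(m.astype(np.uint8),cv2.RETR_EXTERNAL,cv2.CHAIN_APPROX_NONE)[0] if near is None or np.hypot(*(c.reshape(-1,2).mean(0)-near))<40]
    return max(cs,key=cv2.contourArea).reshape(-1,2).astype(np.float32)
def hsv(f): return cv2.cvtColor(f["pixels"],cv2.COLOR_RGB2HSV).astype(int)
def rect(P):
    r=cv2.minAreaRect((P[:,:2]*1000).astype(np.float32));return np.round(r[0],1),np.round(r[1],1),round(r[2],2)
def orange(H): return (H[...,0]>4)&(H[...,0]<17)&(H[...,1]>190)&(H[...,2]>90)
def red(H): return ((H[...,0]<4)|(H[...,0]>174))&(H[...,1]>150)&(H[...,2]>60)
E
python3 - <<'E'
from h import *
for n,pn,jn,po in(("top",(329,234),(342,236),(341,277)),("scene",(340,258),(325,262),(330,220))):
    f=dict(np.load(f"pics/{n}0.npz"));H=hsv(f)
    c=big(orange(H),pn);print(n,"plate",rect(ray(f,c,.024)))
    r=big(red(H),po);print("post",r.min(0),r.max(0),cv2.contourArea(r),ray(f,r.mean(0),.055).round(4))
    d=(H[...,2]<75);print([H[225,275].tolist(),H[236,400].tolist()] if n=="top" else "")
    b=np.zeros(d.shape,np.uint8);x,y=jn;b[y-60:y+70,x-100:x+100]=d[y-60:y+70,x-100:x+100]|orange(H)[y-60:y+70,x-100:x+100]
    b=cv2.morphologyEx(b,cv2.MORPH_CLOSE,np.ones((9,9)));c=big(b,jn)
    P=ray(f,c,.012);print("bed",rect(P))
    # long bed: trim guide by finding end edges
    q=c[np.abs(c[:,0]-c[:,0].min())<3];print("ends",P[:,1].max(),P[:,1].min(),P[:,0].max(),P[:,0].min())
    for nm,uv,z in(("tape",(115,296),.024),("tin",(533,288),.075)):
        if n=="top":print(nm,ray(f,uv,z).round(3))
I=[]
for n,(x0,y0) in(("top",(255,190)),("scene",(235,205))):
    im=cv2.imread(f"pics/{n}0.png")[y0:y0+110,x0:x0+180];I.append(cv2.resize(im,None,fx=4.4,fy=2.7*1.0,interpolation=cv2.INTER_CUBIC))
cv2.imwrite("pics/crop0.png",np.vstack(I)[:, :800])
E
```

```text
top plate (array([597.9,   2.1]), array([189. , 115.2]), 88.04)
post [339. 275.] [344. 280.] 20.5 [[ 0.4989 -0.026   0.055 ]]
[[102, 25, 51], [113, 19, 53]]
bed (array([571.5, -29.5]), array([326.8, 198.1]), 87.98)
ends 0.13393505482816462 -0.19561327408093135 0.675394247673476 0.47183415959772
tape [[0.47  0.456 0.024]]
tin [[ 0.469 -0.412  0.075]]
scene plate (array([553.2,  62.6]), array([1.8, 3.8]), 55.34)
post [328. 214.] [331. 224.] 25.5 [[ 0.5125 -0.026   0.055 ]]

bed (array([598.2, -28.8]), array([326.9, 171.1]), 87.97)
ends 0.13483784908048596 -0.19481423817574983 0.6884191064147374 0.5082497588478221
```

View pics/crop0.png

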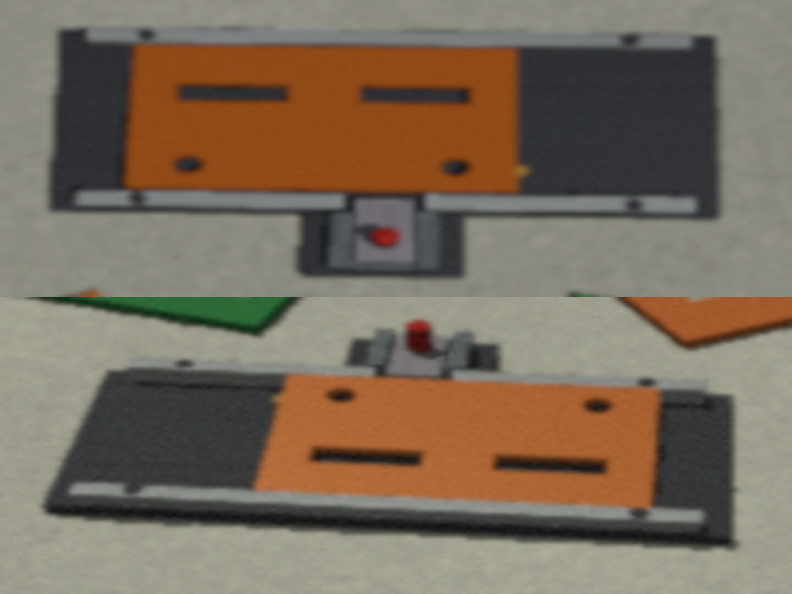

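The crop shows the plate tilted on the pins, with a brass pin visible at its −y end. The post is in the guide gap.

Fit: jig origin ≈ (0.5965, −0.030), yaw ≈ −2°. As a check, this predicts the post at (0.4985, −0.027) and it was measured at (0.499, −0.026). The template is shifted about +32 mm, so its end face is near (0.601, 0.097).

I go above the +y end, closing the fingers on the way.

```bash
python3 -m crank '{"travel":[[2.5,-3.5,0],[6,-7,0],[9.5,-10.5,0],[13,-14,0],[16,-18,0]],"turn":[[0,0,4],[0,0,8],[0,0,12],[0,0,16],[0,0,18]],"gripper":[1,1,1,1,1]}' 40
python3 -m crank '{"travel":[[3,-3.5,0],[6,-7,0],[9.5,-10.5,0],[13,-14,-1],[16,-18,-2]],"turn":[[0,0,0],[0,0,0],[0,0,0],[0,0,0],[0,0,0]],"gripper":[1,1,1,1,1]}'
python3 -m crank '{"travel":[[3,-3.5,-1],[5.5,-7,-2],[6.7,-9.7,-4],[6.7,-9.7,-6],[6.7,-9.7,-8]],"turn":[[0,0,0],[0,0,0],[0,0,0],[0,0,0],[0,0,0]],"gripper":[1,1,1,1,1]}'
```

```text
clock: 0.6
position: [0.3767, 0.4052, 0.2311]
tool_rot: [-3.141, 0.0, 3.107]
force: [1.4, 0.7, 0.8]
grip_width: 0.0122
finger_force: 0.0
clock: 1.1
position: [0.5359, 0.2266, 0.2113]
tool_rot: [3.141, 0.0, 3.104]
force: [0.1, -0.2, -0.4]
grip_width: 0.0003
finger_force: 0.0
clock: 1.6
position: [0.6017, 0.1295, 0.1304]
tool_rot: [-3.141, -0.0, 3.102]
force: [-0.0, 0.7, -1.8]
grip_width: -0.0
finger_force: 0.0
```

```bash
python3 -m crank '{"travel":[[0,0,-3],[0,0,-6],[0,0,-9],[0,0,-10.5],[0,0,-11.4]],"turn":[[0,0,0],[0,0,0],[0,0,0],[0,0,0],[0,0,0]],"gripper":[1,1,1,1,1]}'
python3 - <<'E'
from workcell import bot
import cv2,numpy as np
I=[]
for n,(x0,y0) in(("top",(255,190)),("scene",(235,205))):
    f=bot.grab_frame(n); I.append(cv2.resize(f["pixels"][y0:y0+110,x0:x0+180,::-1],None,fx=4.4,fy=2.7,interpolation=cv2.INTER_CUBIC))
cv2.imwrite("pics/crop1.png",np.vstack(I))
E
```

```text
clock: 2.1
position: [0.601, 0.1307, 0.0164]
tool_rot: [-3.141, -0.001, 3.104]
force: [-0.1, 0.1, 1.1]
grip_width: -0.0
finger_force: 0.0
```

View pics/crop1.png

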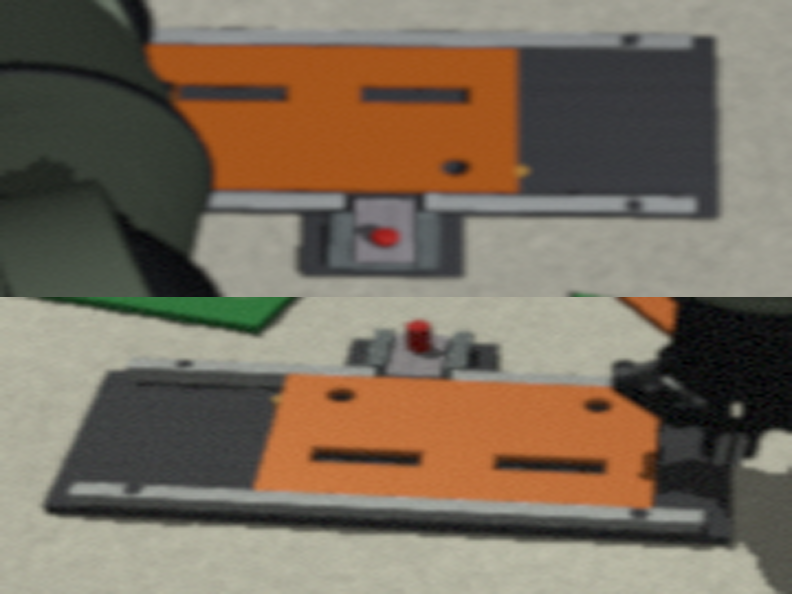

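The scene view shows the fingertips in the channel beyond the plate's +y end, at about crop (650,460), with nothing disturbed. I now push toward −y at 20 mm/s.

```bash
python3 -m crank '{"travel":[[0,-0.4,0],[0,-0.8,0],[0,-1.1,0],[0,-1.3,0],[0,-1.5,0]],"turn":[[0,0,0],[0,0,0],[0,0,0],[0,0,0],[0,0,0]],"gripper":[1,1,1,1,1]}'
python3 -m crank '{"travel":[[0,-0.2,0],[0,-0.4,0],[0,-0.6,0],[0,-0.8,0],[0,-1.0,0]],"turn":[[0,0,0],[0,0,0],[0,0,0],[0,0,0],[0,0,0]],"gripper":[1,1,1,1,1]}'
python3 -m crank '{"travel":[[-0.1,-0.2,0],[-0.1,-0.4,0],[-0.1,-0.6,0],[-0.1,-0.8,0],[-0.1,-1.0,0]],"turn":[[0,0,0],[0,0,0],[0,0,0],[0,0,0],[0,0,0]],"gripper":[1,1,1,1,1]}'
```

```text
clock: 2.7
position: [0.6017, 0.1156, 0.0179]
tool_rot: [3.141, 0.001, 3.104]
force: [-1.3, 0.7, 0.6]
grip_width: 0.0003
finger_force: 0.0
clock: 3.2
position: [0.6015, 0.1061, 0.0175]
tool_rot: [3.141, 0.0, 3.104]
force: [-0.1, 2.5, -0.8]
grip_width: -0.0002
finger_force: 1.0
clock: 3.7
position: [0.6005, 0.0958, 0.0176]
tool_rot: [3.142, -0.0, 3.104]
force: [0.2, 3.0, -0.9]
grip_width: -0.0006
finger_force: 1.1
```

```bash
python3 -m crank '{"travel":[[0,-0.2,0],[0,-0.4,0],[0,-0.6,0],[0,-0.8,0],[0,-1.0,0]],"turn":[[0,0,0],[0,0,0],[0,0,0],[0,0,0],[0,0,0]],"gripper":[1,1,1,1,1]}'
python3 -m crank '{"travel":[[0,-0.1,0],[0,-0.2,0],[0,-0.3,0],[0,-0.4,0],[0,-0.5,0]],"turn":[[0,0,0],[0,0,0],[0,0,0],[0,0,0],[0,0,0]],"gripper":[1,1,1,1,1]}'
python3 - <<'E'
from workcell import bot
from h import *
f=bot.grab_frame("scene");I=cv2.resize(f["pixels"][205:315,235:415,::-1],None,fx=4.4,fy=4.4,interpolation=cv2.INTER_CUBIC)
cv2.imwrite("pics/crop2.png",I)
E
```

```text
clock: 4.2
position: [0.6005, 0.0857, 0.0176]
tool_rot: [-3.142, 0.0, 3.104]
force: [-0.6, 2.9, -1.1]
grip_width: -0.0003
finger_force: 1.1
clock: 4.7
position: [0.6005, 0.0808, 0.0176]
tool_rot: [-3.142, -0.0, 3.104]
force: [0.3, 2.3, -1.3]
grip_width: -0.0001
finger_force: 0.9
```

View pics/crop2.png

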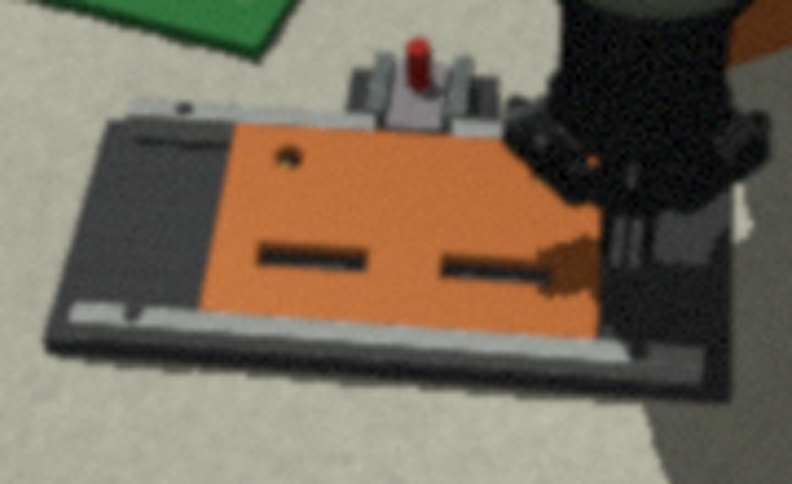

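The brass is just showing in hole1 at crop (290,157), still a few mm off centre, and the plate is still propped. I keep pushing in small steps.

```bash
python3 -m crank '{"travel":[[0,-0.1,0],[0,-0.2,0],[0,-0.3,0],[0,-0.3,0],[0,-0.3,0]],"turn":[[0,0,0],[0,0,0],[0,0,0],[0,0,0],[0,0,0]],"gripper":[1,1,1,1,1]}'
python3 -m crank '{"travel":[[0,-0.1,0],[0,-0.15,0],[0,-0.2,0],[0,-0.2,0],[0,-0.2,0]],"turn":[[0,0,0],[0,0,0],[0,0,0],[0,0,0],[0,0,0]],"gripper":[1,1,1,1,1]}'
```

```text
clock: 5.25
position: [0.6005, 0.0777, 0.0176]
tool_rot: [-3.141, 0.0, 3.104]
force: [-0.5, 0.4, -0.7]
grip_width: 0.0
finger_force: 0.0
clock: 5.75
position: [0.6005, 0.0758, 0.0176]
tool_rot: [-3.142, -0.0, 3.104]
force: [-1.3, 0.7, -0.3]
grip_width: 0.0001
finger_force: 0.0
```

```bash
python3 -m crank '{"travel":[[0,0.3,0],[0,0.8,0],[0,0.8,3],[0,0.8,7],[0,0.8,11]],"turn":[[0,0,0],[0,0,0],[0,0,0],[0,0,0],[0,0,0]],"gripper":[1,1,1,1,1]}'
python3 -m crank '{"travel":[[0,5,0],[0,10,0],[0,15,0],[0,20,0],[0,20,0]],"turn":[[0,0,0],[0,0,0],[0,0,0],[0,0,0],[0,0,0]],"gripper":[1,1,1,1,1]}'
python3 - <<'E'
from workcell import bot
from h import *
I=[]
for n,(x0,y0),pn in(("top",(255,190),(345,234)),("scene",(235,205),(325,258))):
    f=bot.grab_frame(n);H=hsv(f);I.append(cv2.resize(f["pixels"][y0:y0+110,x0:x0+180,::-1],None,fx=4.4,fy=2.7,interpolation=cv2.INTER_CUBIC))
    o=orange(H);b=np.zeros_like(o);b[y0:y0+110,x0:x0+180]=o[y0:y0+110,x0:x0+180]
    try:print(n,rect(ray(f,big(b,pn),.020)))
    except Exception as e:print(e)
    r=big(red(H),(341,277) if n=="top" else (330,220));print("post",r.mean(0),ray(f,r.mean(0),.055))
cv2.imwrite("pics/crop3.png",np.vstack(I))
E
```

```text
clock: 6.25
position: [0.6001, 0.0844, 0.1286]
tool_rot: [-3.142, -0.001, 3.104]
force: [0.8, 0.4, 0.4]
grip_width: 0.0003
finger_force: 0.0
clock: 6.75
position: [0.5981, 0.2931, 0.1273]
tool_rot: [3.137, -0.001, 3.113]
force: [-0.8, -1.3, -0.0]
grip_width: 0.0
finger_force: 0.0
top (array([596.2, -27.5]), array([186.2, 117.1]), 87.96)
post [341.86667 277.33334] [[ 0.49885021 -0.02627336  0.055     ]]
scene (array([612.4,  24.5]), array([0., 0.]), 0.0)
post [329.65216 219.26086] [[ 0.51295059 -0.02593607  0.055     ]]
```

View pics/crop3.png

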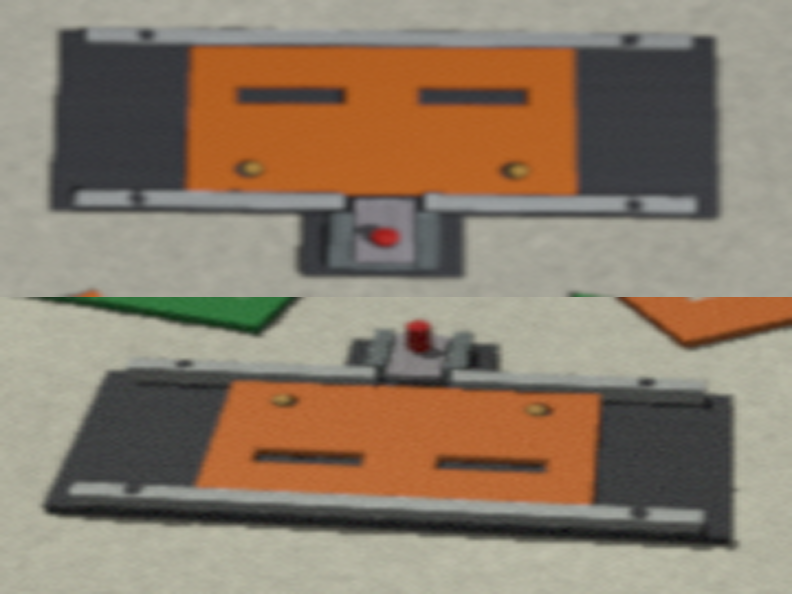

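Both brass pins are visible centred in the holes, at crop (250,168)/(515,170) top and (283,399)/(538,409) scene. The plate is flat and the bolt is unmoved, with the post at (0.499, −0.026). Next I go behind the post.

```bash
python3 -m crank '{"travel":[[-2,-4.5,0],[-4,-9,0],[-6,-13.5,0],[-8,-18,0],[-10,-22.5,0]],"turn":[[0,0,0],[0,0,0],[0,0,0],[0,0,0],[0,0,0]],"gripper":[1,1,1,1,1]}'
python3 -m crank '{"travel":[[-2,-4,0],[-4,-8.6,0],[-4,-8.6,0],[-4,-8.6,0],[-4,-8.6,0]],"turn":[[0,0,0],[0,0,0],[0,0,0],[0,0,0],[0,0,0]],"gripper":[1,1,1,1,1]}'
```

```text
clock: 7.35
position: [0.4993, 0.0562, 0.1278]
tool_rot: [-3.141, 0.0, 3.102]
force: [1.3, -1.3, -0.4]
grip_width: -0.0
finger_force: 0.0
clock: 7.85
position: [0.4608, -0.027, 0.1278]
tool_rot: [3.141, 0.001, 3.104]
force: [-0.5, 1.0, -0.9]
grip_width: 0.0001
finger_force: 0.0
```

```bash
python3 -m crank '{"travel":[[0,0,-2.5],[0,0,-5],[0,0,-7],[0,0,-8.5],[0,0,-9]],"turn":[[0,0,0],[0,0,0],[0,0,0],[0,0,0],[0,0,0]],"gripper":[1,1,1,1,1]}'
python3 -m crank '{"travel":[[0.3,0,0],[0.6,0,0],[0.9,0,0],[1.2,0,0],[1.5,0,0]],"turn":[[0,0,0],[0,0,0],[0,0,0],[0,0,0],[0,0,0]],"gripper":[1,1,1,1,1]}'
python3 -m crank '{"travel":[[0.2,0,0],[0.4,0,0],[0.6,0,0],[0.8,0,0],[1.0,0,0]],"turn":[[0,0,0],[0,0,0],[0,0,0],[0,0,0],[0,0,0]],"gripper":[1,1,1,1,1]}'
```

```text
clock: 8.35
position: [0.4601, -0.0261, 0.0362]
tool_rot: [3.142, -0.002, 3.106]
force: [-0.6, -0.6, 0.9]
grip_width: -0.0
finger_force: 0.0
clock: 8.85
position: [0.4761, -0.0271, 0.038]
tool_rot: [3.142, 0.001, 3.104]
force: [0.2, -1.0, -0.8]
grip_width: -0.0003
finger_force: 0.0
clock: 9.35
position: [0.4855, -0.0272, 0.0375]
tool_rot: [-3.141, -0.0, 3.104]
force: [-1.3, -0.3, 1.7]
grip_width: -0.0002
finger_force: 0.8
```

```bash
python3 -m crank '{"travel":[[0.2,0,0],[0.4,0,0],[0.6,0,0],[0.8,0,0],[1.0,0,0]],"turn":[[0,0,0],[0,0,0],[0,0,0],[0,0,0],[0,0,0]],"gripper":[1,1,1,1,1]}'
python3 -m crank '{"travel":[[0.2,0,0],[0.4,0,0],[0.6,-0.1,0],[0.7,-0.1,0],[0.8,-0.1,0]],"turn":[[0,0,0],[0,0,0],[0,0,0],[0,0,0],[0,0,0]],"gripper":[1,1,1,1,1]}'
```

```text
clock: 9.85
position: [0.4957, -0.0271, 0.0376]
tool_rot: [-3.142, -0.0, 3.104]
force: [-2.1, -1.5, 0.8]
grip_width: -0.0002
finger_force: 0.8
clock: 10.35
position: [0.5036, -0.028, 0.0376]
tool_rot: [3.141, 0.0, 3.104]
force: [-1.9, 0.3, 0.4]
grip_width: 0.0
finger_force: 0.8
```

Still only sliding resistance, so I nudge on in small steps until the hard stop shows.

```bash
python3 -m crank '{"travel":[[0.1,0,0],[0.15,0,0],[0.2,0,0],[0.2,0,0],[0.2,0,0]],"turn":[[0,0,0],[0,0,0],[0,0,0],[0,0,0],[0,0,0]],"gripper":[1,1,1,1,1]}'
python3 -m crank '{"travel":[[0.05,0,0],[0.1,0,0],[0.1,0,0],[0.1,0,0],[0.1,0,0]],"turn":[[0,0,0],[0,0,0],[0,0,0],[0,0,0],[0,0,0]],"gripper":[1,1,1,1,1]}'
```

```text
clock: 10.85
position: [0.5045, -0.0281, 0.0375]
tool_rot: [-3.141, -0.002, 3.104]
force: [-6.8, 1.3, 5.1]
grip_width: 0.0001
finger_force: 3.8
clock: 11.35
position: [0.5047, -0.0281, 0.0374]
tool_rot: [-3.141, -0.004, 3.104]
force: [-12.5, 1.4, 10.9]
grip_width: -0.0002
finger_force: 6.4
```

The hard stop is reached: 12 N and the TCP no longer advances. I back off, rise and check.

```bash
python3 -m crank '{"travel":[[-0.5,0,0],[-2,0,0],[-3,0,0],[-3,0,3],[-3,0,7]],"turn":[[0,0,0],[0,0,0],[0,0,0],[0,0,0],[0,0,0]],"gripper":[1,1,1,1,1]}'
python3 -m crank '{"travel":[[0,4,3],[0,9,6],[0,14,9],[0,19,10],[0,24,10]],"turn":[[0,0,0],[0,0,0],[0,0,0],[0,0,0],[0,0,0]],"gripper":[1,1,1,1,1]}'
python3 -m crank '{"travel":[[0,3,0],[0,6,0],[0,6,0],[0,6,0],[0,6,0]],"turn":[[0,0,0],[0,0,0],[0,0,0],[0,0,0],[0,0,0]],"gripper":[1,1,1,1,1]}'
python3 - <<'E'
from workcell import bot
from h import *
I=[]
for n,(x0,y0) in(("top",(255,190)),("scene",(235,205))):
    f=bot.grab_frame(n);H=hsv(f);I.append(cv2.resize(f["pixels"][y0:y0+110,x0:x0+180,::-1],None,fx=4.4,fy=2.7,interpolation=cv2.INTER_CUBIC))
    try:r=big(red(H),(341,265) if n=="top" else (330,228));print("post",r.mean(0),ray(f,r.mean(0),.055))
    except Exception as e:print(e)
cv2.imwrite("pics/crop4.png",np.vstack(I))
E
```

```text
clock: 11.85
position: [0.4753, -0.0282, 0.1073]
tool_rot: [-3.141, -0.003, 3.104]
force: [0.8, -0.9, 0.7]
grip_width: -0.0002
finger_force: 0.0
clock: 12.35
position: [0.477, 0.1975, 0.2086]
tool_rot: [3.14, 0.003, 3.103]
force: [1.9, -0.1, -1.0]
grip_width: 0.0002
finger_force: 0.0
clock: 12.85
position: [0.4767, 0.2544, 0.2064]
tool_rot: [-3.141, 0.0, 3.103]
force: [-0.2, -0.5, 0.7]
grip_width: -0.0001
finger_force: 0.0
post [342.      266.14285] [[ 0.52221779 -0.02705049  0.055     ]]
post [328.56522 226.21739] [[ 0.53514872 -0.02679009  0.055     ]]
```

View pics/crop4.png

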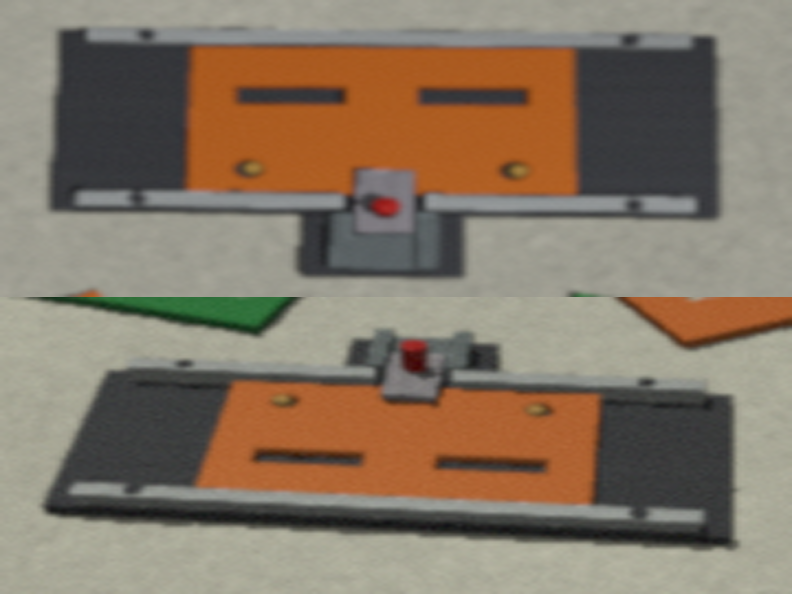

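The bolt tongue covers the plate's edge at crop (385,200). The post moved 23 mm, the plate is flat and the pins are still centred. The arm is clear, so I hand it in.

```bash
python3 -c "
from workcell import bot
print(bot.job_done())"
```

```text
the job is handed in; nothing more can be done
None
```

The job is handed in: the template lies flat over both pins, the bolt is home against its hard stop (post moved about 23 mm), the arm is clear of everything, and it took about 13 s of the 48 s allowed; the hand-in returned no verdict.

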